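# Shut off and lock the kitchen water filter

### The arm

A 6-joint arm with a two-finger parallel gripper is mounted at the origin on the work surface. World frame = base frame: x ahead of the robot, y to its left, z up, the work surface at z = 0. Lengths are in m, angles in rad, forces in N, time in s.
With the tool pointing down it reaches from about 0.225 to 0.875 m from the base axis. Payload 3.4 kg.
Tool frame: the origin (TCP) lies on the centre line of the jaws, within the pads' length; the fingertips stand 11 mm ahead of it and the grasp point (between the pads) lies 8 mm behind it; z points along the fingers, y is the line along which they close (so a half turn about z gives the same grasp; the last joint's range is limited). The gripper opens to 85 mm and grips with 20 to 120 N. Pads are 22 mm wide; open, the fingers measure 114 mm over their backs; the gripper's body (76 mm by 85 mm) begins 54 mm behind the grasp point. The pads swing forward as they close: fully open they stand 13 mm farther back than shut.
Start: joints at [1.153, 0.276, 1.505, -0, 1.361, -0.121], TCP at [0.168, 0.55, 0.221] pointing down, gripper open.
Joint ranges: [-2.89, 2.89], [-0.75, 2.08], [0.22, 2.7], [-1.18, 4.32], [0.11, 2.71], [-2.7, 2.7]. Speed limits (rad/s): [2.57, 2.57, 3.14, 3.14, 3.14, 3.14].

### API

Orientations are given as a unit quaternion [w, x, y, z].
In Python, from rig import manip, eyes, job gives the robot as it stands.
- The arm moves only by the tool drive_tool, never from a script. Its argument "rows" is a list of rows, each a list of 3 entries, a list of its own where there are three numbers: the turn, a rotation vector about the world's x, y, z in rad, then the shift along the world's x, y, z in cm, then the finger opening in cm, from 0 to 8.54. A call has 1 to 8 rows; each row shifts and turns the commanded pose from where the row before left it; what a row does not reach is not made up. A row lasts 1/8 s, in which the tool goes at most 62.5 mm and 10.7 degrees, less where a joint would pass 70% of its speed; a pose out of reach is approached as far as the arm can. A call is refused whole if a number of a shift passes 6.25 or a number of a turn 0.188, either way. A call with a gripper value outside its range is refused whole. The fingers move at their own pace and stop on an object; "force" is the grip in N (left out, the last holds). Time passes only in rows, so rows that do not move let the fingers close. It gives the time, the measured TCP pose, the force, the opening and the grip force at its end, in the units of the state.
- manip.get_state(): the state, without advancing time (a new reading comes with each control period).
- eyes.get_image(name): name is "side" or "top" or "wrist"; returns the picture (400x640x3 uint8, red, green, blue); there is no depth.
- eyes.get_calibration(name): a dict with "camera_matrix" (3x3 intrinsics, pixels), "view" (4x4, takes a point from world to camera coordinates). Camera axes: x right, y up, looking along -z (the intrinsics and any distortion apply to the point x, -y, -z); pixel columns grow to the right and rows downward; lengths in m; the calibration is good to about 2 mm. A picture is of the moment at which its call begins: read the wrist's pose just before it. get_calibration takes no time and is no camera call; for the wrist camera it gives the pose at the moment of the call.
- job.sign_off(): hands the job in; it is judged then, once.
The state is a dict: "clock": time; "qpos": joint angles; "qd": joint speeds; "effort": joint torques, N m; "position": TCP position; "ee_rot": TCP orientation; "contact_force": force on the tool from outside, world axes, zero at the start; "moment": the same for the moment, N m; "width": finger opening in m; "gripper_force": force on a finger pad.
Only numpy, scipy, OpenCV 4.12 (cv2) and the standard library are available. Lean on these libraries where they do the work, as an engineer would, in place of code of your own. Each camera call takes 0.05 s, during which the arm holds its last target. There are 200 camera calls.

### The job

Shut the water filter off: turn the small round knob at the very top clockwise until you feel it close snugly on its washer, without moving the wider ring around its foot; then turn that locking ring clockwise until it too comes up snug, without disturbing the knob. Tighten both just until they begin to bite, never hard, let go, and leave the other things on the counter alone.

Things in the scene. Friction and masses are not known exactly. Their poses are not given: they have to be found in the camera images.
- filter: Countertop water filter, fixed: an upright white canister, 114 mm diameter, flat top 100 mm above the counter. Origin: centre of its underside, on the vertical axis shared by canister, locking ring and knob; z up. A thin steel spout leaves its side along its own +x, reaching 121 mm from the axis and 76 mm high. On top sits the ring and above it the knob, both grey ribbed plastic, round, to be gripped at any yaw.
- head (a point): Centre of the knob's flat top, on the common axis, 152 mm above the counter; does not turn. Knob: 34 mm diameter, from 130 to 152 mm above the counter. Locking ring: 62 mm diameter, from 104 to 126 mm above the counter. Between them only a neck 22 mm in diameter. Each turns by itself about the vertical axis and stays where it is left.
- knob_mark (a point): Dark tick on the knob's top, 12.75 mm from the axis, 152 mm above the counter; turns with the knob. Where the tick points does not tell where the knob closes.
- ring_mark (a point): Dark tick on the ring's top, 23 mm from the axis, 126 mm above the counter; turns with the ring. Where the tick points does not tell where the ring tightens.
- knob_squeeze (a joint): How far (rad) the knob has squeezed its washer. 0 while it runs free: clockwise seen from above, for 0.45 to 1.4 rad from the start (varies, not visible), friction about 0.12 N m either way. Then the washer adds 1.0 N m per rad: go by the rise over free running. Let go, it eases back to about 0.12 rad if turned further. Snug is 0.05 to 0.22 rad; above 0.25 rad the washer is crushed.
- ring_squeeze (a joint): The same for the locking ring: 0 while it runs free clockwise (0.45 to 1.4 rad from the start, friction about 0.12 N m), then growing by 1 rad per 1.0 N m of extra torque. Snug is 0.05 to 0.22 rad, a rise of 0.05 to 0.22 N m; let go, it eases back to about 0.12 rad if turned further.
- mug: White mug, 82 mm diameter, 95 mm tall, a bystander. Origin: centre of its underside.
- jar: Glass jar with a steel cap, 68 mm diameter, 110 mm tall, a bystander. Origin: centre of its underside.
- tin: Tin, 90 mm diameter, 100 mm tall, a bystander. Origin: centre of its underside.
- scraper: Flat scraper, 200 mm long, lying on the counter, a bystander. Origin: on its underside, x along its length.
There are look-alikes about, which are no part of the job. There is more than one size of the filter; the job needs the smallest.

How it is judged:
On the way, in this order (a step that is already met when the one before it is completed fails the run):
1. the knob is snug on its washer while the ring has not been moved from its start (under 4 mm at its tick, about 0.17 rad) (value of joint knob_squeeze between 0.05 and 0.22 rad and distance of ring_mark from where it was at the start of the episode below 0.004 m and value of joint ring_squeeze below 0.02 rad), for 0.2 s.
2. the ring is snug while the knob is still snug (value of joint ring_squeeze between 0.05 and 0.22 rad and value of joint knob_squeeze between 0.05 and 0.22 rad), for 0.2 s.
At the end, for the whole second after the job is handed in: Knob and locking ring are both left snug (each squeeze between 0.05 and 0.22 rad) and the bystanders are at rest (all of step 2 and linear speed of each of mug, jar, tin, scraper below 0.02 m/s); the robot touches nothing.
It fails at once if the knob is overtightened (squeeze above 0.25 rad) (value of joint knob_squeeze above 0.25 rad).
It fails at once if the ring is overtightened (squeeze above 0.25 rad) (value of joint ring_squeeze above 0.25 rad).
It fails at once if a bystander is moved by more than 20 mm (distance of any of mug, jar, tin, scraper from where it was at the start of the episode above 0.02 m).
It also fails if it takes over 69 s, if anything falls off the work surface, if the arm or the gripper's body presses on something with over 40 N, if the wrist force passes 120 N, or if a joint passes its speed limit or range.

## Working session

There is one attempt and no reset: what is moved stays moved. The work goes in short steps, Python scripts to look and compute and a tool call to move; the robot and the scene stay as the last step left them, time stands still between calls to the robot, and variables do not carry over. Pictures are saved under pics/ and viewed, at most 10 in all, crops included, and the job is handed in when it is done.

Besides the shell and the picture viewer there is one more tool, called after "Call:" as name([rows], argument=value, ...), one row to a line, values as JSON. drive_tool: Moves the arm, as the interface text tells. Its arguments: {"type":"object","properties":{"rows":{"type":"array"},"force":{"type":"number"}},"required":["rows"]}

```bash
ls; mkdir -p pics
python3 - <<'E'
from rig import manip, eyes, job
import cv2,numpy as np
s=manip.get_state();print(s)
for n in("top","side"):
    im=eyes.get_image(n);cv2.imwrite(f"pics/{n}0.png",im[:,:,::-1])
    c=eyes.get_calibration(n);print(n,np.round(c["camera_matrix"],1).tolist(),np.round(c["view"],3).tolist(),[k for k in c])
E
```

```text
pics
{'clock': 0.0, 'qpos': array([ 1.15304322e+00,  2.76593215e-01,  1.50613252e+00,  9.37510614e-06,
        1.36065293e+00, -1.20999596e-01]), 'qd': array([-1.39924175e-04,  5.25330323e-04, -1.40370131e-03,  6.03227244e-05,
        1.13805790e-03,  1.19541110e-03]), 'effort': array([-1.41318254e-03, -4.16775835e+01, -2.45804787e+01, -3.92277925e-04,
        1.10706003e-02,  5.47341756e-06]), 'position': array([0.16792506, 0.54937916, 0.22004096]), 'ee_rot': array([-2.42074067e-04,  1.47833829e-01,  9.89011811e-01, -8.59581123e-04]), 'contact_force': array([-0.60731837,  0.11949609, -0.5722988 ]), 'moment': array([ 0.00347238, -0.00070308,  0.06378885]), 'gripper_force': 0.0, 'width': 0.08500002846824393}
top [[453.8, 0.0, 320.5], [0.0, 453.8, 192.1], [0.0, 0.0, 1.0]] [[0.108, -0.994, -0.001, -0.132], [0.97, 0.105, 0.221, -0.569], [-0.22, -0.024, 0.975, -1.274], [0.0, 0.0, 0.0, 1.0]] ['camera_matrix', 'view']
side [[375.1, 0.0, 321.6], [0.0, 375.1, 204.9], [0.0, 0.0, 1.0]] [[-0.028, -1.0, -0.003, -0.086], [0.628, -0.02, 0.778, -0.429], [-0.777, 0.02, 0.629, -0.655], [0.0, 0.0, 0.0, 1.0]] ['camera_matrix', 'view']
```

View pics/top0.png

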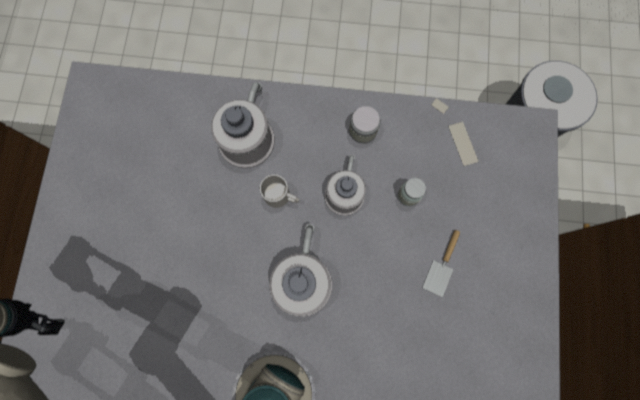

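View pics/side0.png

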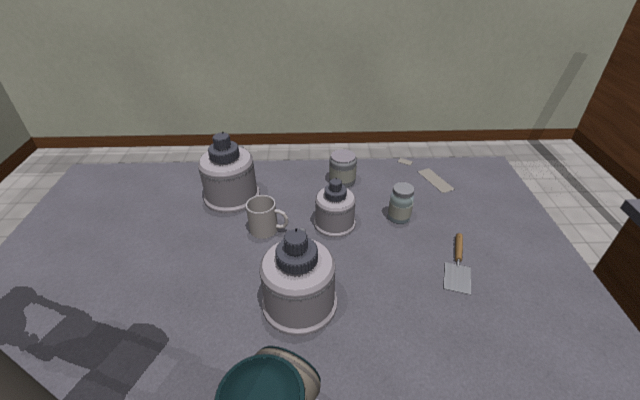

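Three filters appear in the top view: A at (240,125), B at (346,190) and C at (300,283). B's canister is clearly the smallest, about 38 px across against 55–60, so I'll measure it and confirm with a crop. In the side view B is at (335,205), with its knob at (336,183).

```bash
cat > h.py <<'E'
import numpy as np,cv2
from rig import manip,eyes,job
def ray(name,uv,z,cal=None):
    c=cal or eyes.get_calibration(name);K=np.array(c["camera_matrix"]);V=np.array(c["view"])
    d=np.linalg.inv(K)@[uv[0],uv[1],1];d=V[:3,:3].T@(d*[1,-1,-1]);o=-V[:3,:3].T@V[:3,3]
    return o+d*(z-o[2])/d[2]
def proj(name,p,cal=None):
    c=cal or eyes.get_calibration(name);K=np.array(c["camera_matrix"]);V=np.array(c["view"])
    q=K@((V[:3,:3]@p+V[:3,3])*[1,-1,-1]);return q[:2]/q[2]
E
python3 - <<'E'
from h import *
im=cv2.imread("pics/top0.png");g=cv2.cvtColor(im,cv2.COLOR_BGR2GRAY)
m=(g>140).astype(np.uint8)*255
cs,_=cv2.findContours(m,cv2.RETR_EXTERNAL,cv2.CHAIN_APPROX_NONE)
for c in cs:
    a=cv2.contourArea(c)
    if a<150: continue
    (x,y),r=cv2.minEnclosingCircle(c)
    if 100<x<500 and y<330 and y>80: print(round(x),round(y),round(r,1),a)
for n,uv in(("top",(346,184)),("side",(336,180))): print(n,ray(n,uv,.152))
e=[ray("top",uv,.1) for uv in((327,190),(365,190))];print("canister diam",np.linalg.norm(e[0]-e[1]),sum(e)/2)
t=cv2.resize(im[140:225,300:440],None,fx=5,fy=5,interpolation=2)
s=cv2.imread("pics/side0.png");s=cv2.resize(s[165:245,280:420],None,fx=4,fy=4,interpolation=2)
o=np.zeros((t.shape[0]//1,t.shape[1],3),np.uint8);o[:]=t
cv2.imwrite("pics/cropB.png",o)
for n,uv,z in(("mug",(273,186),.095),("jar",(414,185),.11),("tin",(366,115),.1)):print(n,ray("top",uv,z))
E
```

```text
438 278 18.1 592.5
299 284 29.0 2504.0
275 194 11.2 252.0
415 187 10.0 274.0
347 184 22.4 970.5
463 144 22.4 587.5
366 118 13.1 488.5
238 125 26.3 1976.0
327 106 329.8 63918.5
top [ 0.59066942 -0.13938699  0.152     ]
side [ 0.59773177 -0.14301378  0.152     ]
canister diam 0.10900691265232461 [ 0.58604626 -0.14265747  0.1       ]
mug [0.57632504 0.06776521 0.095     ]
jar [ 0.61916105 -0.33380729  0.11      ]
tin [ 0.8208898  -0.17999725  0.1       ]
```

View pics/cropB.png

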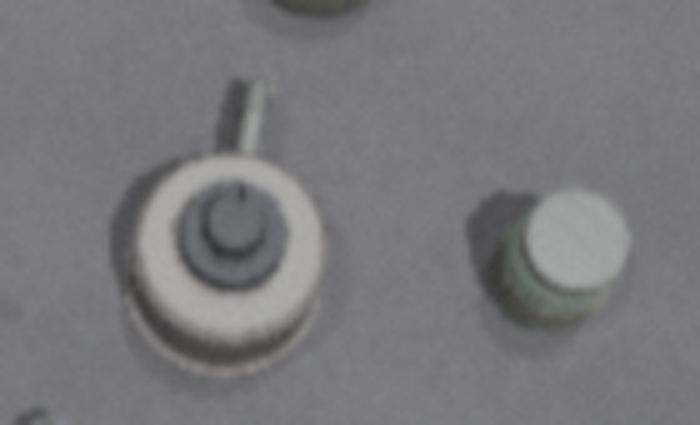

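The crop confirms B: its canister measures about 109–114 mm, and its knob top is at crop (234,222), pixel (346.8,184.4), which gives x 0.590, y −0.141. A and C are too large. The jar is to its right and the spout points away. Next I go above it.

Call:
drive_tool([
  [[0, 0, 0], [0, 0, 4], 8.5],
  [[0, 0, 0], [0.5, -2, 4], 8.5],
  [[0, 0, 0], [2.6, -4.2, 2], 8.5],
  [[0, 0, 0], [2.6, -4.2, 0], 8.5],
  [[0, 0, 0], [2.6, -4.2, 0], 8.5],
  [[0, 0, 0], [2.6, -4.2, 0], 8.5],
  [[0, 0, 0], [2.6, -4.2, 0], 8.5],
  [[0, 0, 0], [2.6, -4.2, 0], 8.5],
], force=50)

```text
clock: 1.1
position: [0.3295, 0.2764, 0.3206]
ee_rot: [-0.0, 0.148, 0.989, -0.0]
contact_force: [0.4, 1.2, 0.4]
width: 0.0847
gripper_force: 0.0
```

Call:
drive_tool([
  [[0, 0, 0], [2.6, -4.2, 0], 8.5],
  [[0, 0, 0], [2.6, -4.2, 0], 8.5],
  [[0, 0, 0], [2.6, -4.2, 0], 8.5],
  [[0, 0, 0], [2.6, -4.2, 0], 8.5],
  [[0, 0, 0], [2.6, -4.2, 0], 8.5],
  [[0, 0, 0], [2.6, -4.2, 0], 8.5],
  [[0, 0, 0], [2.6, -4.2, 0], 8.5],
  [[0, 0, 0], [0, 0, 0], 8.5],
])

```text
clock: 2.1
position: [0.5125, -0.0189, 0.3196]
ee_rot: [-0.001, 0.15, 0.989, -0.0]
contact_force: [-1.1, 0.4, -0.6]
width: 0.0847
gripper_force: 0.0
```

Call:
drive_tool([
  [[0, 0, 0], [2.6, -4.1, 0], 8.5],
  [[0, 0, 0], [2.6, -4.1, 0], 8.5],
  [[0, 0, 0], [2.6, -4.0, 0], 8.5],
  [[0, 0, 0], [0, 0, -1], 8.5],
  [[0, 0, 0], [0, 0, -1], 8.5],
  [[0, 0, 0], [0, 0, 0], 8.5],
  [[0, 0, 0], [0, 0, 0], 8.5],
])

```text
clock: 2.98
position: [0.5888, -0.137, 0.3015]
ee_rot: [0.0, 0.147, 0.989, 0.0]
contact_force: [-1.2, -0.3, -0.2]
width: 0.0848
gripper_force: 0.0
```

Run:
```python
from h import *
s=manip.get_state();print(s["position"],s["qpos"],s["moment"],s["ee_rot"])
c=eyes.get_calibration("wrist");im=eyes.get_image("wrist");cv2.imwrite("pics/w1.png",im[:,:,::-1])
np.savez("w1.npz",K=c["camera_matrix"],V=c["view"])
print(proj("wrist",np.array([.59,-.141,.152]),c),proj("wrist",np.array([.69,-.141,.152]),c), np.array(c["camera_matrix"])[0,0])
```

```text
[ 0.58880228 -0.13696686  0.30149725] [-3.43773449e-01  2.89461997e-01  1.28966468e+00  2.62261557e-04
  1.56195091e+00 -1.61909363e+00] [-0.01585376 -0.02664667  0.0076315 ] [2.78144441e-04 1.47202334e-01 9.89106359e-01 7.84509700e-05]
[317.28124079 182.29708175] [348.06586269 280.67798833] 351.03566363669665
```

View pics/w1.png

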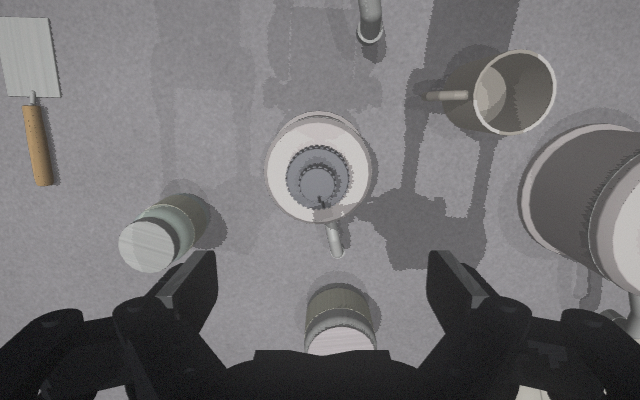

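The wrist view shows the knob top at about (318,184), its tick at (321,200), the ring around it, the canister at (318,170) and the spout toward the tin. Now I measure the axis.

Run:
```python
from h import *
z=np.load("w1.npz");c=dict(camera_matrix=z["K"],view=z["V"])
im=cv2.imread("pics/w1.png");g=cv2.cvtColor(im,cv2.COLOR_BGR2GRAY)
roi=g[100:240,250:390]
for lo,hi,rr in((0.03*0,0,0),):pass
def d(r,zz):
    cam=(-z["V"][:3,:3].T@z["V"][:3,3])[2];return r*351/(cam-zz)
for nm,r,zz in(("canister",.057,.1),("ring",.031,.126),("knob",.017,.152)):
    R=d(r,zz)
    h=cv2.HoughCircles(cv2.GaussianBlur(roi,(3,3),0),cv2.HOUGH_GRADIENT,1,200,param1=120,param2=8,minRadius=int(R-2),maxRadius=int(R+3))
    x,y,q=h[0,0];print(nm,R,x+250,y+100,q,ray("wrist",(x+250,y+100),zz,c))
print(ray("wrist",(318,184),.152,c))
# close view of the knob's darkness
cv2.imwrite("pics/w1c.png",cv2.resize(im[130:230,260:380],None,fx=6,fy=6,interpolation=2))
```

```text
canister 56.46430325201824 321.5 166.5 56.2 [ 0.58620915 -0.13594009  0.1       ]
ring 33.14043184477709 317.5 175.5 33.2 [ 0.58909471 -0.14080587  0.126     ]
knob 19.736707576215558 317.5 186.5 18.1 [ 0.59368671 -0.14192702  0.152     ]
[ 0.59165207 -0.14084312  0.152     ]
```

View pics/w1c.png

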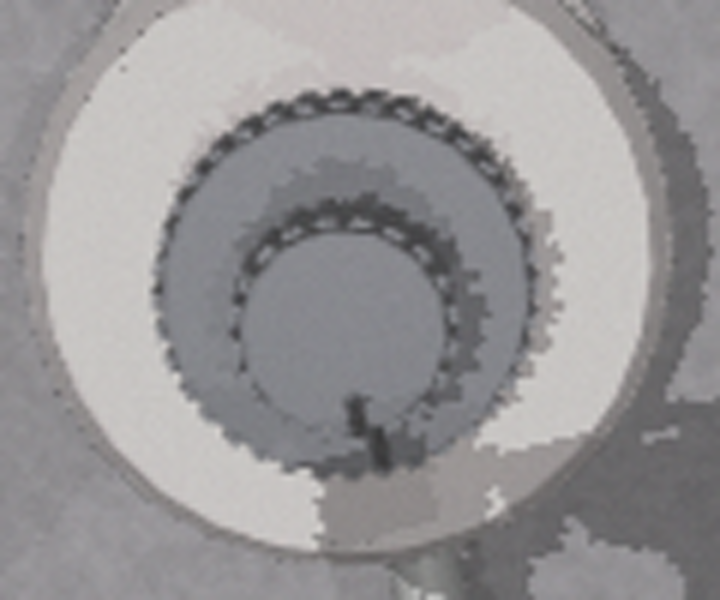

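The crop shows the knob's top circle centred at crop (345,334), pixel (317.5,185.7). The ring's circle is at crop (347,293), pixel (317.8,178.9). Both ticks point toward the spout.

Run:
```python
from h import *
z=np.load("w1.npz");c=dict(camera_matrix=z["K"],view=z["V"])
print(ray("wrist",(317.5,185.7),.152,c),ray("wrist",(317.8,178.9),.126,c))
for p in((319.5,198),(323.5,206.5)):print(p,ray("wrist",p,.152 if p[0]<321 else .126,c))
```

```text
[ 0.59299382 -0.14171493  0.152     ] [ 0.59233312 -0.14149785  0.126     ]
(319.5, 198) [ 0.60425729 -0.14329858  0.152     ]
(323.5, 206.5) [ 0.62016956 -0.14420497  0.126     ]
```

Call:
drive_tool([
  [[0, 0, 0], [0.4, -0.45, -4], 8.5],
  [[0, 0, 0], [0, 0, -4], 8.5],
  [[0, 0, 0], [0, 0, -3], 8.5],
  [[0, 0, 0], [0, 0, -2], 8.5],
  [[0, 0, 0], [0, 0, -1.5], 8.5],
  [[0, 0, 0], [0, 0, -1], 8.5],
  [[0, 0, 0], [0, 0, 0], 8.5],
  [[0, 0, 0], [0, 0, 0], 8.5],
])

```text
clock: 4.03
position: [0.5938, -0.1428, 0.1468]
ee_rot: [0.001, 0.148, 0.989, -0.0]
contact_force: [-0.5, -0.0, 1.3]
width: 0.0855
gripper_force: 0.0
```

Call:
drive_tool([
  [[0, 0, 0], [-0.1, 0.1, -0.5], 6.0],
  [[0, 0, 0], [0, 0, 0], 4.5],
  [[0, 0, 0], [0, 0, 0], 4.5],
  [[0, 0, 0], [0, 0, 0], 4.5],
])

```text
clock: 4.53
position: [0.5923, -0.1416, 0.1411]
ee_rot: [0.0, 0.148, 0.989, 0.0]
contact_force: [-0.7, 0.4, -0.6]
width: 0.0449
gripper_force: 0.0
```

```bash
cat >> h.py <<'E'
def mz(n=4,save=None):
    r=[]
    for i in range(n):
        s=manip.get_state();r.append(np.r_[s["moment"],s["contact_force"]]);
        if i<n-1: im=eyes.get_image("top")
    q=s["ee_rot"];yaw=2*np.arctan2(q[1],q[2])
    print("M",np.round(np.mean(r,0),3),"sd",np.round(np.std(r,0)[2],3),"pos",np.round(s["position"],4),"yaw",round(yaw,3),"w",s["width"],s["gripper_force"],"t",s["clock"],"q6",s["qpos"][5])
E
python3 -c "from h import *;mz(6)"
```

```text
M [-0.012  0.009 -0.003 -0.122  0.047 -0.229] sd 0.023 pos [ 0.5922 -0.1416  0.1409] yaw 0.297 w 0.044972152901654884 0.0 t 4.775 q6 -1.623032870276486
```

Call:
drive_tool([
  [[0, 0, 0], [0, 0, 0], 2.5],
  [[0, 0, 0], [0, 0, 0], 2.5],
  [[0, 0, 0], [0, 0, 0], 2.5],
  [[0, 0, 0], [0, 0, 0], 2.5],
], force=50)

```text
clock: 5.28
position: [0.5926, -0.1419, 0.1415]
ee_rot: [0.001, 0.148, 0.989, -0.0]
contact_force: [0.3, -0.7, 5.2]
width: 0.025
gripper_force: 2.4
```

```bash
python3 -c "from h import *;mz(4)"
```

```text
M [-0.149  0.065  0.033 -0.242 -0.804  5.48 ] sd 0.013 pos [ 0.5926 -0.1419  0.1415] yaw 0.297 w 0.024924192839849826 2.6883386448025703 t 5.425 q6 -1.6230155285189887
```

Call:
drive_tool([
  [[0, 0, -0.05], [0, 0, 0], 2.5],
  [[0, 0, -0.05], [0, 0, 0], 2.5],
  [[0, 0, -0.05], [0, 0, 0], 2.5],
  [[0, 0, -0.05], [0, 0, 0], 2.5],
  [[0, 0, 0], [0, 0, 0], 2.5],
])

```text
clock: 6.05
position: [0.5929, -0.1418, 0.1415]
ee_rot: [0.001, 0.246, 0.969, -0.0]
contact_force: [0.2, -0.4, 6.4]
width: 0.025
gripper_force: 2.6
```

```bash
python3 -c "from h import *;mz(5)"
```

```text
M [-0.148 -0.085 -0.014  0.525 -0.345  5.475] sd 0.021 pos [ 0.5929 -0.1418  0.1415] yaw 0.496 w 0.024983019581944054 2.6239802476629848 t 6.25 q6 -1.4234448978212764
```

Run:
```python
from h import *
im=eyes.get_image("wrist")[:,:,::-1];sd=eyes.get_image("side")[:,:,::-1]
a=cv2.resize(im[80:400,140:500],(675,600))
b=cv2.resize(sd[140:240,270:400],(780,600))
o=np.hstack([cv2.resize(a,(450,400)),cv2.resize(b,(350,400))])
cv2.imwrite("pics/w2.png",o)
```

```text
(no output)
```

View pics/w2.png

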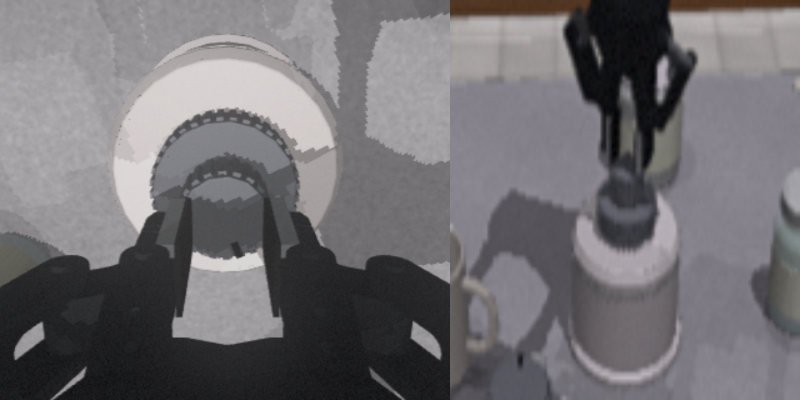

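The crops show the fingers closed to 25 mm, less than the 34 mm knob, with tips seemingly at the knob's top face (side crop around (628,170)). I check where the tips really are in the wrist view.

Run:
```python
from h import *
from scipy.spatial.transform import Rotation as Ro
s=manip.get_state();q=s["ee_rot"];R=Ro.from_quat([q[1],q[2],q[3],q[0]]).as_matrix();p=s["position"]
c=eyes.get_calibration("wrist");cs=eyes.get_calibration("side")
print("z",p, "cam",-np.array(c["view"])[:3,:3].T@np.array(c["view"])[:3,3])
cr=lambda u:np.round([(u[0]-140)*1.25,(u[1]-80)*1.25])
cs_=lambda u:np.round([450+(u[0]-270)*350/130,(u[1]-140)*4])
for zz in(11,0,-8,-20):
  for y in(-12.5,12.5):
    for x in(-11,11):
      P=p+R@(np.array([x,y,zz])/1e3);print(zz,y,x,"wrist",cr(proj("wrist",P,c)),"side",cs_(proj("side",P,cs)))
for z in(.152,.13): print("knob rim",z,[cr(proj("wrist",np.array([.5925,-.1415,z])+.017*(R@np.array(d)),c)).tolist() for d in((0,1,0),(0,-1,0),(1,0,0),(-1,0,0))],"side",cs_(proj("side",np.array([.5925,-.1415,z]),cs)))
```

```text
z [ 0.59289144 -0.14179925  0.14150908] cam [ 0.53665264 -0.11113545  0.29425035]
11 -12.5 -11 wrist [195. 222.] side [642. 186.]
11 -12.5 11 wrist [194. 170.] side [633. 203.]
11 12.5 -11 wrist [257. 222.] side [620. 176.]
11 12.5 11 wrist [258. 170.] side [611. 193.]
0 -12.5 -11 wrist [193. 234.] side [642. 173.]
0 -12.5 11 wrist [192. 180.] side [633. 190.]
0 12.5 -11 wrist [259. 234.] side [620. 164.]
0 12.5 11 wrist [260. 180.] side [611. 180.]
-8 -12.5 -11 wrist [191. 244.] side [642. 164.]
-8 -12.5 11 wrist [190. 187.] side [633. 180.]
-8 12.5 -11 wrist [260. 244.] side [620. 154.]
-8 12.5 11 wrist [262. 187.] side [611. 171.]
-20 -12.5 -11 wrist [189. 261.] side [643. 149.]
-20 -12.5 11 wrist [187. 200.] side [634. 166.]
-20 12.5 -11 wrist [263. 261.] side [620. 140.]
-20 12.5 11 wrist [264. 200.] side [611. 156.]
knob rim 0.152 [[274.0, 218.0], [178.0, 218.0], [226.0, 172.0], [226.0, 261.0]] side [626. 164.]
knob rim 0.13 [[269.0, 195.0], [183.0, 195.0], [226.0, 154.0], [226.0, 234.0]] side [626. 190.]
```

The tips project at about 10 mm behind the TCP, resting on the knob's top with 5.5 N of upward force, so the fingers sit higher than assumed. I open, lower in small steps and watch the vertical force.

Call:
drive_tool([
  [[0, 0, 0], [0, 0, 0.3], 4.5],
  [[0, 0, 0], [0, 0, 0], 4.5],
  [[0, 0, 0], [0, 0, -0.3], 4.5],
  [[0, 0, 0], [0, 0, -0.4], 4.5],
  [[0, 0, 0], [0, 0, 0], 4.5],
])

```text
clock: 6.98
position: [0.5917, -0.1414, 0.1361]
ee_rot: [-0.001, 0.246, 0.969, 0.0]
contact_force: [0.4, -0.3, -0.0]
width: 0.0452
gripper_force: 0.0
```

Call:
drive_tool([
  [[0, 0, 0], [0, 0, -0.2], 4.5],
  [[0, 0, 0], [0, 0, -0.2], 4.5],
  [[0, 0, 0], [0, 0, 0], 4.5],
])

```text
clock: 7.35
position: [0.5921, -0.1415, 0.1327]
ee_rot: [-0.0, 0.246, 0.969, 0.0]
contact_force: [0.4, -0.7, -0.1]
width: 0.0452
gripper_force: 0.0
```

Call:
drive_tool([
  [[0, 0, 0], [0, 0, -0.2], 4.5],
  [[0, 0, 0], [0, 0, -0.2], 4.5],
  [[0, 0, 0], [0, 0, 0], 4.5],
])

```text
clock: 7.72
position: [0.592, -0.1415, 0.1287]
ee_rot: [-0.0, 0.246, 0.969, 0.0]
contact_force: [0.5, 0.3, -0.5]
width: 0.0446
gripper_force: 0.0
```

Call:
drive_tool([
  [[0, 0, 0], [0, 0, 0], 3.0],
  [[0, 0, 0], [0, 0, 0], 3.0],
  [[0, 0, 0], [0, 0, 0], 3.0],
  [[0, 0, 0], [0, 0, 0], 3.0],
], force=30)

```text
clock: 8.22
position: [0.5918, -0.1423, 0.1292]
ee_rot: [-0.0, 0.246, 0.969, -0.001]
contact_force: [-3.6, -4.2, 3.1]
width: 0.0322
gripper_force: 30.1
```

It now grips at 32 mm with 30 N, on the knob's side. I raise the grip to 50 N and turn.

Call:
drive_tool([
  [[0, 0, 0], [0, 0, 0], 3.0],
  [[0, 0, 0], [0, 0, 0], 3.0],
  [[0, 0, -0.05], [0, 0, 0], 3.0],
  [[0, 0, -0.05], [0, 0, 0], 3.0],
  [[0, 0, 0], [0, 0, 0], 3.0],
], force=50)

```text
clock: 8.85
position: [0.5917, -0.1424, 0.1293]
ee_rot: [-0.0, 0.294, 0.956, -0.001]
contact_force: [-3.8, -4.4, 3.2]
width: 0.032
gripper_force: 49.2
```

```bash
python3 -c "from h import *;mz(4)"
```

```text
M [-0.802  0.689 -0.09  -3.748 -4.26   4.053] sd 0.023 pos [ 0.5917 -0.1424  0.1293] yaw 0.597 w 0.031798209275798836 49.16084110736847 t 9.0 q6 -1.3228081382479637
```

Call:
drive_tool([
  [[0, 0, -0.05], [0, 0, 0], 3.0],
  [[0, 0, -0.05], [0, 0, 0], 3.0],
  [[0, 0, 0], [0, 0, 0], 3.0],
])

```text
clock: 9.38
position: [0.5917, -0.1425, 0.1293]
ee_rot: [-0.0, 0.341, 0.94, -0.001]
contact_force: [-3.2, -3.5, 4.0]
width: 0.0316
gripper_force: 49.2
```

```bash
python3 -c "from h import *;mz(4)"
```

```text
M [-0.784  0.718 -0.106 -3.618 -4.512  4.483] sd 0.03 pos [ 0.5917 -0.1425  0.1294] yaw 0.697 w 0.031709780829075926 49.16715860366821 t 9.525 q6 -1.2228317804762303
```

Mz isn't credible, and the 31.7 mm width with an upward force suggests the tips sit on the knob's chamfer. I regrip deeper and better centred.

Call:
drive_tool([
  [[0, 0, 0], [0, 0, 0], 4.6],
  [[0, 0, 0], [-0.07, -0.08, 0], 4.6],
  [[0, 0, 0], [0, 0, -0.2], 4.6],
  [[0, 0, 0], [0, 0, -0.2], 4.6],
  [[0, 0, 0], [0, 0, 0], 4.6],
])

```text
clock: 10.15
position: [0.5914, -0.1422, 0.1246]
ee_rot: [-0.0, 0.341, 0.94, 0.0]
contact_force: [-0.4, 0.4, -0.3]
width: 0.0455
gripper_force: 0.0
```

Run:
```python
from h import *
mz(4)
im=eyes.get_image("wrist")[:,:,::-1]
cv2.imwrite("pics/w3.png",cv2.resize(im[100:320,200:440],(654,600),interpolation=2))
```

```text
M [ 0.002 -0.018 -0.002 -0.078  0.208 -0.047] sd 0.007 pos [ 0.5915 -0.1424  0.1249] yaw 0.697 w 0.045738408138705534 0.0 t 10.3 q6 -1.2246778662850157
```

View pics/w3.png

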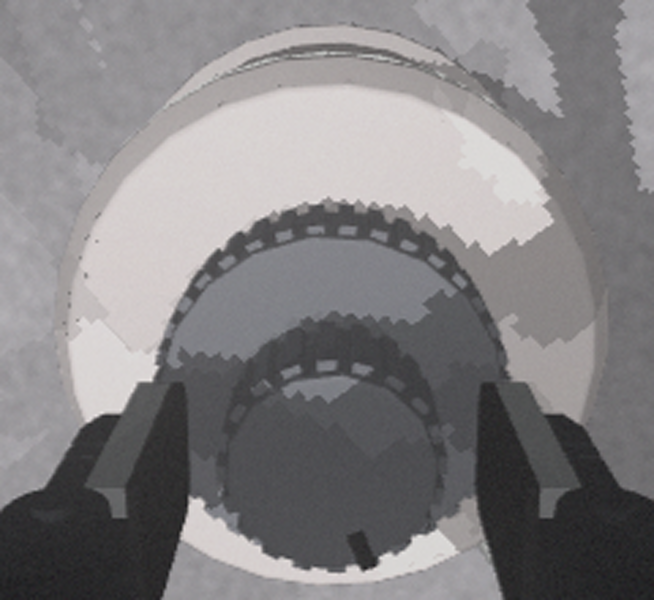

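The knob sits centred between the pads (centre (335,470), pads at 188 and 480). Its tick at (362,550) stayed fixed relative to the tool, so the knob did turn about 0.2 rad. I regrip here and continue.

Call:
drive_tool([
  [[0, 0, 0], [0, 0, 0], 3.0],
  [[0, 0, 0], [0, 0, 0], 3.0],
  [[0, 0, 0], [0, 0, 0], 3.0],
  [[0, 0, 0], [0, 0, 0], 3.0],
], force=50)

```text
clock: 10.85
position: [0.5915, -0.1425, 0.1253]
ee_rot: [0.0, 0.341, 0.94, -0.0]
contact_force: [-2.2, 0.1, 3.5]
width: 0.0318
gripper_force: 49.7
```

```bash
python3 -c "from h import *;mz(4)"
```

```text
M [-3.100e-02  2.290e-01  3.000e-03 -1.744e+00  8.100e-02  4.705e+00] sd 0.024 pos [ 0.5915 -0.1425  0.1253] yaw 0.697 w 0.032526559281784835 49.75691556930542 t 11.0 q6 -1.2246434323034607
```

Call:
drive_tool([
  [[0, 0, -0.05], [0, 0, 0], 3.0],
  [[0, 0, -0.05], [0, 0, 0], 3.0],
  [[0, 0, -0.05], [0, 0, 0], 3.0],
])

```text
clock: 11.38
position: [0.5914, -0.1426, 0.1253]
ee_rot: [0.0, 0.411, 0.911, -0.0]
contact_force: [-1.7, -1.0, 5.8]
width: 0.0322
gripper_force: 50.0
```

```bash
python3 -c "from h import *;mz(5)"
```

```text
M [-0.059  0.283 -0.021 -1.832 -0.506  5.106] sd 0.091 pos [ 0.5914 -0.1426  0.1253] yaw 0.847 w 0.03165213580328885 50.03530561923981 t 11.575 q6 -1.07437469274983
```

Moment readings decay after the motion stops, so I read the first sample immediately after moving, along with the following ones.

```bash
cat >> h.py <<'E'
def raw(n=3):
    for i in range(n):
        s=manip.get_state();q=s["ee_rot"];print(round(s["clock"],3),"Mz",round(s["moment"][2],3),"F",np.round(s["contact_force"],1),"yaw",round(2*np.arctan2(q[1],q[2]),3),"eff6",round(s["effort"][5],3),"w",round(s["width"],4),"z",round(s["position"][2],4))
        if i<n-1: eyes.get_image("top")
E
python3 -c "from h import *;raw(1)"
```

```text
11.575 Mz -0.083 F [-1.4 -0.8  4.7] yaw 0.847 eff6 -0.107 w 0.0317 z 0.1253
```

Call:
drive_tool([
  [[0, 0, -0.02], [0, 0, 0], 3.0],
  [[0, 0, -0.02], [0, 0, 0], 3.0],
  [[0, 0, -0.02], [0, 0, 0], 3.0],
])

```text
clock: 11.95
position: [0.5914, -0.1426, 0.1253]
ee_rot: [0.0, 0.438, 0.899, -0.0]
contact_force: [-2.2, -0.9, 5.5]
width: 0.032
gripper_force: 50.0
```

```bash
python3 -c "from h import *;raw(4)"
```

```text
11.95 Mz 0.157 F [-2.2 -0.9  5.5] yaw 0.907 eff6 -0.006 w 0.032 z 0.1253
12.0 Mz 0.03 F [-1.2 -0.9  5.4] yaw 0.908 eff6 0.089 w 0.0321 z 0.1253
12.05 Mz -0.0 F [-1.8 -0.9  4.9] yaw 0.907 eff6 0.042 w 0.0319 z 0.1253
12.1 Mz -0.056 F [-1.5  0.5  5.2] yaw 0.907 eff6 -0.001 w 0.0323 z 0.1253
```

While moving, Mz is about +0.13, which is the free friction. I continue in small steps, reading at each motion end.

Call:
drive_tool([
  [[0, 0, -0.02], [0, 0, 0], 3.0],
  [[0, 0, -0.02], [0, 0, 0], 3.0],
  [[0, 0, -0.02], [0, 0, 0], 3.0],
])

```text
clock: 12.48
position: [0.5914, -0.1426, 0.1253]
ee_rot: [0.0, 0.465, 0.885, -0.0]
contact_force: [-2.6, 0.4, 5.3]
width: 0.0322
gripper_force: 50.0
```

```bash
python3 -c "from h import *;raw(2)"
```

```text
12.475 Mz 0.084 F [-2.6  0.4  5.3] yaw 0.967 eff6 -0.006 w 0.0322 z 0.1253
12.525 Mz 0.018 F [-1.4 -1.2  4.6] yaw 0.968 eff6 0.086 w 0.0321 z 0.1253
```

Call:
drive_tool([
  [[0, 0, -0.02], [0, 0, 0], 3.0],
  [[0, 0, -0.02], [0, 0, 0], 3.0],
  [[0, 0, -0.02], [0, 0, 0], 3.0],
])

```text
clock: 12.9
position: [0.5914, -0.1426, 0.1253]
ee_rot: [0.0, 0.491, 0.871, -0.0]
contact_force: [-1.3, -0.7, 4.8]
width: 0.0319
gripper_force: 50.0
```

```bash
python3 -c "from h import *;raw(4)"
```

```text
12.9 Mz 0.137 F [-1.3 -0.7  4.8] yaw 1.027 eff6 -0.006 w 0.0319 z 0.1253
12.95 Mz -0.001 F [-3.1 -0.1  5.8] yaw 1.027 eff6 0.087 w 0.0321 z 0.1253
13.0 Mz 0.061 F [-2.  -0.6  5.2] yaw 1.027 eff6 0.039 w 0.0322 z 0.1253
13.05 Mz -0.012 F [-2.   0.2  5.8] yaw 1.027 eff6 -0.003 w 0.0319 z 0.1253
```

Call:
drive_tool([
  [[0, 0, -0.02], [0, 0, 0], 3.0],
  [[0, 0, -0.02], [0, 0, 0], 3.0],
  [[0, 0, -0.02], [0, 0, 0], 3.0],
])

```text
clock: 13.42
position: [0.5913, -0.1427, 0.1253]
ee_rot: [0.0, 0.517, 0.856, -0.0]
contact_force: [-2.3, 0.0, 4.6]
width: 0.0321
gripper_force: 50.0
```

```bash
python3 -c "from h import *;raw(1)"
```

```text
13.425 Mz 0.122 F [-2.3  0.   4.6] yaw 1.087 eff6 -0.006 w 0.0321 z 0.1253
```

Call:
drive_tool([
  [[0, 0, -0.02], [0, 0, 0], 3.0],
  [[0, 0, -0.02], [0, 0, 0], 3.0],
  [[0, 0, -0.02], [0, 0, 0], 3.0],
])

```text
clock: 13.8
position: [0.5913, -0.1427, 0.1253]
ee_rot: [0.0, 0.543, 0.84, -0.0]
contact_force: [-2.6, -0.5, 6.0]
width: 0.0319
gripper_force: 50.0
```

```bash
python3 -c "from h import *;raw(4)"
```

```text
13.8 Mz 0.116 F [-2.6 -0.5  6. ] yaw 1.147 eff6 -0.006 w 0.0319 z 0.1253
13.85 Mz 0.0 F [-1.9 -1.   4.9] yaw 1.148 eff6 0.089 w 0.032 z 0.1253
13.9 Mz 0.022 F [-2.1 -0.8  5.5] yaw 1.147 eff6 0.042 w 0.0324 z 0.1253
13.95 Mz 0.025 F [-1.2 -0.6  5.4] yaw 1.147 eff6 -0.001 w 0.0322 z 0.1253
```

Call:
drive_tool([
  [[0, 0, -0.02], [0, 0, 0], 3.0],
  [[0, 0, -0.02], [0, 0, 0], 3.0],
  [[0, 0, -0.02], [0, 0, 0], 3.0],
])

```text
clock: 14.32
position: [0.5913, -0.1427, 0.1253]
ee_rot: [0.0, 0.568, 0.823, -0.0]
contact_force: [-1.9, -0.5, 5.1]
width: 0.032
gripper_force: 50.1
```

```bash
python3 -c "from h import *;raw(1)"
```

```text
14.325 Mz 0.145 F [-1.9 -0.5  5.1] yaw 1.207 eff6 -0.006 w 0.032 z 0.1253
```

Call:
drive_tool([
  [[0, 0, -0.02], [0, 0, 0], 3.0],
  [[0, 0, -0.02], [0, 0, 0], 3.0],
  [[0, 0, -0.02], [0, 0, 0], 3.0],
])

```text
clock: 14.7
position: [0.5912, -0.1427, 0.1253]
ee_rot: [0.0, 0.592, 0.806, -0.0]
contact_force: [-1.7, -0.3, 5.5]
width: 0.0322
gripper_force: 50.1
```

```bash
python3 -c "from h import *;raw(4)"
```

```text
14.7 Mz 0.132 F [-1.7 -0.3  5.5] yaw 1.267 eff6 -0.006 w 0.0322 z 0.1253
14.75 Mz 0.01 F [-1.2 -0.7  4.9] yaw 1.268 eff6 0.089 w 0.0321 z 0.1253
14.8 Mz 0.019 F [-2.5 -0.1  5.4] yaw 1.267 eff6 0.042 w 0.0321 z 0.1253
14.85 Mz -0.031 F [-2.6 -0.5  5. ] yaw 1.267 eff6 -0.002 w 0.0321 z 0.1253
```

Call:
drive_tool([
  [[0, 0, -0.02], [0, 0, 0], 3.0],
  [[0, 0, -0.02], [0, 0, 0], 3.0],
  [[0, 0, -0.02], [0, 0, 0], 3.0],
])

```text
clock: 15.22
position: [0.5912, -0.1427, 0.1253]
ee_rot: [0.0, 0.616, 0.788, -0.0]
contact_force: [-1.5, -1.4, 6.0]
width: 0.032
gripper_force: 50.1
```

```bash
python3 -c "from h import *;raw(1)"
```

```text
15.225 Mz 0.102 F [-1.5 -1.4  6. ] yaw 1.327 eff6 -0.005 w 0.032 z 0.1253
```

Call:
drive_tool([
  [[0, 0, -0.02], [0, 0, 0], 3.0],
  [[0, 0, -0.02], [0, 0, 0], 3.0],
  [[0, 0, -0.02], [0, 0, 0], 3.0],
])

```text
clock: 15.6
position: [0.5911, -0.1427, 0.1253]
ee_rot: [0.0, 0.639, 0.769, -0.0]
contact_force: [-2.4, -1.4, 5.8]
width: 0.0319
gripper_force: 50.1
```

```bash
python3 -c "from h import *;raw(4)"
```

```text
15.6 Mz 0.08 F [-2.4 -1.4  5.8] yaw 1.387 eff6 -0.005 w 0.0319 z 0.1253
15.65 Mz 0.042 F [-2.5 -0.8  5.2] yaw 1.388 eff6 0.088 w 0.032 z 0.1253
15.7 Mz -0.008 F [-1.8 -1.2  6. ] yaw 1.387 eff6 0.041 w 0.0318 z 0.1253
15.75 Mz -0.022 F [-2.7 -1.3  5.4] yaw 1.387 eff6 -0.002 w 0.032 z 0.1253
```

Call:
drive_tool([
  [[0, 0, -0.02], [0, 0, 0], 3.0],
  [[0, 0, -0.02], [0, 0, 0], 3.0],
  [[0, 0, -0.02], [0, 0, 0], 3.0],
])

```text
clock: 16.12
position: [0.5911, -0.1427, 0.1253]
ee_rot: [0.0, 0.662, 0.75, -0.0]
contact_force: [-2.4, -0.9, 5.2]
width: 0.0323
gripper_force: 50.1
```

```bash
python3 -c "from h import *;raw(1)"
```

```text
16.125 Mz 0.149 F [-2.4 -0.9  5.2] yaw 1.447 eff6 -0.005 w 0.0323 z 0.1253
```

Call:
drive_tool([
  [[0, 0, -0.02], [0, 0, 0], 3.0],
  [[0, 0, -0.02], [0, 0, 0], 3.0],
  [[0, 0, -0.02], [0, 0, 0], 3.0],
])

```text
clock: 16.5
position: [0.5911, -0.1427, 0.1253]
ee_rot: [0.0, 0.684, 0.729, -0.0]
contact_force: [-2.9, -1.5, 5.2]
width: 0.0319
gripper_force: 50.1
```

```bash
python3 -c "from h import *;raw(4)"
```

```text
16.5 Mz 0.11 F [-2.9 -1.5  5.2] yaw 1.507 eff6 -0.005 w 0.0319 z 0.1253
16.55 Mz 0.044 F [-2.6 -1.4  5.7] yaw 1.508 eff6 0.088 w 0.032 z 0.1253
16.6 Mz -0.017 F [-2.  -0.6  4.7] yaw 1.507 eff6 0.04 w 0.0317 z 0.1253
16.65 Mz -0.017 F [-2.4 -0.4  5.3] yaw 1.507 eff6 -0.003 w 0.0319 z 0.1253
```

Call:
drive_tool([
  [[0, 0, -0.02], [0, 0, 0], 3.0],
  [[0, 0, -0.02], [0, 0, 0], 3.0],
  [[0, 0, -0.02], [0, 0, 0], 3.0],
])

```text
clock: 17.02
position: [0.5911, -0.1427, 0.1253]
ee_rot: [0.0, 0.706, 0.708, -0.0]
contact_force: [-3.3, -1.0, 5.9]
width: 0.0321
gripper_force: 50.1
```

```bash
python3 -c "from h import *;raw(1)"
```

```text
17.025 Mz 0.144 F [-3.3 -1.   5.9] yaw 1.567 eff6 -0.005 w 0.0321 z 0.1253
```

Call:
drive_tool([
  [[0, 0, -0.02], [0, 0, 0], 3.0],
  [[0, 0, -0.02], [0, 0, 0], 3.0],
  [[0, 0, -0.02], [0, 0, 0], 3.0],
])

```text
clock: 17.4
position: [0.591, -0.1427, 0.1253]
ee_rot: [0.0, 0.727, 0.687, -0.001]
contact_force: [-1.2, -0.8, 6.5]
width: 0.0323
gripper_force: 50.1
```

```bash
python3 -c "from h import *;raw(4)"
```

```text
17.4 Mz 0.182 F [-1.2 -0.8  6.5] yaw 1.627 eff6 0.04 w 0.0323 z 0.1253
17.45 Mz 0.036 F [-2.9 -0.2  5.7] yaw 1.627 eff6 0.128 w 0.0322 z 0.1253
17.5 Mz 0.045 F [-2.2 -1.6  6. ] yaw 1.627 eff6 0.079 w 0.032 z 0.1253
17.55 Mz 0.04 F [-3.  -1.2  5.6] yaw 1.627 eff6 0.037 w 0.0323 z 0.1253
```

Effort rose by 0.045, so the washer has begun to bite (about 0.045 rad). Turning 0.08 more.

Call:
drive_tool([
  [[0, 0, -0.02], [0, 0, 0], 3.0],
  [[0, 0, -0.02], [0, 0, 0], 3.0],
  [[0, 0, -0.02], [0, 0, 0], 3.0],
  [[0, 0, -0.02], [0, 0, 0], 3.0],
])

```text
clock: 18.05
position: [0.591, -0.1427, 0.1253]
ee_rot: [0.0, 0.753, 0.658, -0.001]
contact_force: [-2.3, -0.7, 6.0]
width: 0.0318
gripper_force: 50.1
```

```bash
python3 -c "from h import *;raw(4)"
```

```text
18.05 Mz 0.216 F [-2.3 -0.7  6. ] yaw 1.707 eff6 0.116 w 0.0318 z 0.1253
18.1 Mz 0.172 F [-1.9 -0.9  6.2] yaw 1.707 eff6 0.204 w 0.0321 z 0.1253
18.15 Mz 0.142 F [-2.7 -0.8  5.6] yaw 1.706 eff6 0.155 w 0.032 z 0.1253
18.2 Mz 0.128 F [-3.3  0.4  5.8] yaw 1.706 eff6 0.112 w 0.0318 z 0.1253
```

The squeeze is about 0.12. I release, then check.

Call:
drive_tool([
  [[0, 0, 0], [0, 0, 0], 3.0],
  [[0, 0, 0], [0, 0, 0], 3.0],
  [[0, 0, 0], [0, 0, 0], 8.5],
  [[0, 0, 0], [0, 0, 0], 8.5],
  [[0, 0, 0], [0, 0, 0], 8.5],
  [[0, 0, 0], [0, 0, 0], 8.5],
])

```text
clock: 18.95
position: [0.5916, -0.1424, 0.1247]
ee_rot: [-0.0, 0.754, 0.657, 0.0]
contact_force: [0.1, -0.2, -0.1]
width: 0.0853
gripper_force: 0.0
```

Call:
drive_tool([
  [[0, 0, 0], [0, 0, -0.5], 8.5],
  [[0, 0, 0], [0, 0, -0.5], 8.5],
  [[0, 0, 0], [0, 0, -0.5], 8.5],
  [[0, 0, 0], [0, 0, -0.4], 8.5],
  [[0, 0, 0], [0, 0, 0], 8.5],
])

```text
clock: 19.58
position: [0.5912, -0.1423, 0.1054]
ee_rot: [-0.0, 0.754, 0.657, -0.0]
contact_force: [0.1, 0.5, 0.9]
width: 0.0849
gripper_force: 0.0
```

Run:
```python
from h import *
raw(1)
im=eyes.get_image("wrist")[:,:,::-1];sd=eyes.get_image("side")[:,:,::-1]
o=np.hstack([cv2.resize(im[60:330,150:490],(480,381)),cv2.resize(sd[150:245,290:370],(320,381))])
cv2.imwrite("pics/w4.png",o)
```

```text
19.575 Mz 0.009 F [0.1 0.5 0.9] yaw 1.707 eff6 0.0 w 0.0849 z 0.1054
```

View pics/w4.png

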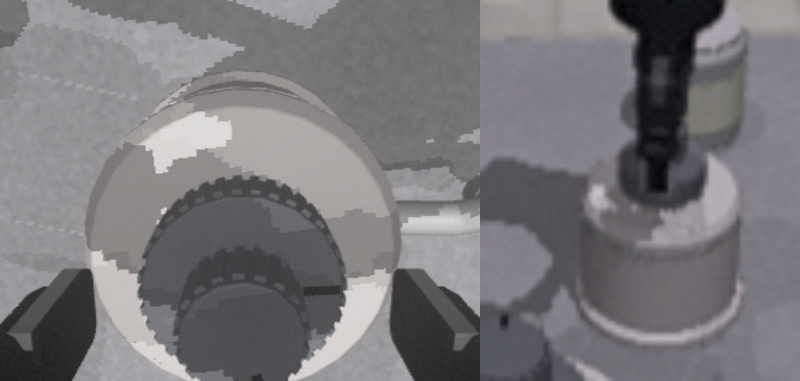

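The jaws (95 to 390) are centred on the ring and knob (x about 243). The ring tick is at (325,290), and the side view shows the near fingertip at about mid-ring. I lower 3 mm and close on the ring.

Call:
drive_tool([
  [[0, 0, 0], [0, 0, -0.3], 7.0],
  [[0, 0, 0], [0, 0, 0], 7.0],
  [[0, 0, 0], [0, 0, 0], 5.6],
  [[0, 0, 0], [0, 0, 0], 5.6],
  [[0, 0, 0], [0, 0, 0], 5.6],
  [[0, 0, 0], [0, 0, 0], 5.6],
], force=40)

```text
clock: 20.42
position: [0.591, -0.1423, 0.1034]
ee_rot: [-0.0, 0.753, 0.657, -0.0]
contact_force: [-3.2, 0.1, 5.3]
width: 0.0599
gripper_force: 43.3
```

```bash
python3 -c "from h import *;raw(2)"
```

```text
20.425 Mz 0.059 F [-3.2  0.1  5.3] yaw 1.707 eff6 -0.0 w 0.0599 z 0.1034
20.475 Mz 0.009 F [-2.7 -0.1  5.5] yaw 1.707 eff6 -0.0 w 0.06 z 0.1035
```

The ring is gripped at 60 mm, with the same 2 mm bias as the knob. It runs free for at least 0.45 rad, so I turn 0.32 first.

Call:
drive_tool([
  [[0, 0, -0.04], [0, 0, 0], 5.6],
  [[0, 0, -0.04], [0, 0, 0], 5.6],
  [[0, 0, -0.04], [0, 0, 0], 5.6],
  [[0, 0, -0.04], [0, 0, 0], 5.6],
  [[0, 0, -0.04], [0, 0, 0], 5.6],
  [[0, 0, -0.04], [0, 0, 0], 5.6],
  [[0, 0, -0.04], [0, 0, 0], 5.6],
  [[0, 0, -0.04], [0, 0, 0], 5.6],
], force=50)

```text
clock: 21.48
position: [0.591, -0.1423, 0.1036]
ee_rot: [-0.0, 0.849, 0.529, -0.0]
contact_force: [-2.3, 0.4, 6.7]
width: 0.0592
gripper_force: 52.3
```

```bash
python3 -c "from h import *;raw(3)"
```

```text
21.475 Mz 0.087 F [-2.3  0.4  6.7] yaw 2.028 eff6 -0.133 w 0.0592 z 0.1036
21.525 Mz -0.105 F [-3.1  0.   6.2] yaw 2.029 eff6 0.067 w 0.0596 z 0.1036
21.575 Mz -0.102 F [-3.   0.7  6. ] yaw 2.027 eff6 -0.029 w 0.0595 z 0.1036
```

Call:
drive_tool([
  [[0, 0, -0.02], [0, 0, 0], 5.6],
  [[0, 0, -0.02], [0, 0, 0], 5.6],
  [[0, 0, -0.02], [0, 0, 0], 5.6],
])

```text
clock: 21.95
position: [0.591, -0.1423, 0.1036]
ee_rot: [-0.0, 0.864, 0.503, -0.0]
contact_force: [-4.4, 0.3, 6.2]
width: 0.0595
gripper_force: 52.3
```

```bash
python3 -c "from h import *;raw(4)"
```

```text
21.95 Mz 0.111 F [-4.4  0.3  6.2] yaw 2.087 eff6 -0.006 w 0.0595 z 0.1036
22.0 Mz -0.016 F [-3.5  0.4  6. ] yaw 2.088 eff6 0.044 w 0.0594 z 0.1036
22.05 Mz -0.079 F [-3.1  0.5  6.5] yaw 2.087 eff6 -0.05 w 0.0594 z 0.1036
22.1 Mz -0.054 F [-2.9  1.3  6.7] yaw 2.087 eff6 -0.084 w 0.0594 z 0.1036
```

Call:
drive_tool([
  [[0, 0, -0.02], [0, 0, 0], 5.6],
  [[0, 0, -0.02], [0, 0, 0], 5.6],
  [[0, 0, -0.02], [0, 0, 0], 5.6],
])

```text
clock: 22.48
position: [0.5909, -0.1423, 0.1036]
ee_rot: [-0.0, 0.879, 0.477, -0.0]
contact_force: [-3.2, 0.8, 5.8]
width: 0.0597
gripper_force: 52.3
```

```bash
python3 -c "from h import *;raw(1)"
```

```text
22.475 Mz 0.146 F [-3.2  0.8  5.8] yaw 2.147 eff6 -0.006 w 0.0597 z 0.1036
```

Call:
drive_tool([
  [[0, 0, -0.02], [0, 0, 0], 5.6],
  [[0, 0, -0.02], [0, 0, 0], 5.6],
  [[0, 0, -0.02], [0, 0, 0], 5.6],
  [[0, 0, -0.02], [0, 0, 0], 5.6],
])

```text
clock: 22.98
position: [0.5909, -0.1423, 0.1036]
ee_rot: [-0.0, 0.897, 0.442, -0.0]
contact_force: [-2.8, 1.0, 6.4]
width: 0.0594
gripper_force: 52.3
```

```bash
python3 -c "from h import *;raw(2)"
```

```text
22.975 Mz 0.103 F [-2.8  1.   6.4] yaw 2.227 eff6 -0.006 w 0.0594 z 0.1036
23.025 Mz -0.032 F [-3.   0.8  6.3] yaw 2.228 eff6 0.057 w 0.0597 z 0.1036
```

Call:
drive_tool([
  [[0, 0, -0.02], [0, 0, 0], 5.6],
  [[0, 0, -0.02], [0, 0, 0], 5.6],
  [[0, 0, -0.02], [0, 0, 0], 5.6],
  [[0, 0, -0.02], [0, 0, 0], 5.6],
])

```text
clock: 23.52
position: [0.5909, -0.1423, 0.1036]
ee_rot: [-0.0, 0.914, 0.405, -0.0]
contact_force: [-3.6, 1.2, 6.3]
width: 0.0594
gripper_force: 52.3
```

```bash
python3 -c "from h import *;raw(1)"
```

```text
23.525 Mz 0.114 F [-3.6  1.2  6.3] yaw 2.307 eff6 -0.006 w 0.0594 z 0.1036
```

Call:
drive_tool([
  [[0, 0, -0.02], [0, 0, 0], 5.6],
  [[0, 0, -0.02], [0, 0, 0], 5.6],
  [[0, 0, -0.02], [0, 0, 0], 5.6],
  [[0, 0, -0.02], [0, 0, 0], 5.6],
])

```text
clock: 24.02
position: [0.5909, -0.1423, 0.1036]
ee_rot: [-0.0, 0.93, 0.368, -0.0]
contact_force: [-3.2, 0.8, 6.1]
width: 0.0596
gripper_force: 52.3
```

```bash
python3 -c "from h import *;raw(2)"
```

```text
24.025 Mz 0.179 F [-3.2  0.8  6.1] yaw 2.387 eff6 -0.006 w 0.0596 z 0.1036
24.075 Mz 0.026 F [-3.5  0.5  6.3] yaw 2.388 eff6 0.071 w 0.0596 z 0.1036
```

Call:
drive_tool([
  [[0, 0, -0.02], [0, 0, 0], 5.6],
  [[0, 0, -0.02], [0, 0, 0], 5.6],
  [[0, 0, -0.02], [0, 0, 0], 5.6],
  [[0, 0, -0.02], [0, 0, 0], 5.6],
])

```text
clock: 24.58
position: [0.5909, -0.1423, 0.1036]
ee_rot: [-0.0, 0.944, 0.331, -0.0]
contact_force: [-3.4, 1.1, 5.2]
width: 0.0596
gripper_force: 52.3
```

```bash
python3 -c "from h import *;raw(1)"
```

```text
24.575 Mz 0.134 F [-3.4  1.1  5.2] yaw 2.467 eff6 -0.006 w 0.0596 z 0.1036
```

Call:
drive_tool([
  [[0, 0, -0.02], [0, 0, 0], 5.6],
  [[0, 0, -0.02], [0, 0, 0], 5.6],
  [[0, 0, -0.02], [0, 0, 0], 5.6],
  [[0, 0, -0.02], [0, 0, 0], 5.6],
])

```text
clock: 25.08
position: [0.5909, -0.1423, 0.1036]
ee_rot: [-0.0, 0.956, 0.293, -0.0]
contact_force: [-4.1, 0.9, 6.7]
width: 0.0592
gripper_force: 52.3
```

```bash
python3 -c "from h import *;raw(2)"
```

```text
25.075 Mz 0.173 F [-4.1  0.9  6.7] yaw 2.547 eff6 0.002 w 0.0592 z 0.1036
25.125 Mz 0.035 F [-3.3  0.6  6.8] yaw 2.547 eff6 0.084 w 0.0596 z 0.1036
```

Call:
drive_tool([
  [[0, 0, -0.02], [0, 0, 0], 5.6],
  [[0, 0, -0.02], [0, 0, 0], 5.6],
  [[0, 0, -0.02], [0, 0, 0], 5.6],
])

```text
clock: 25.5
position: [0.5909, -0.1422, 0.1036]
ee_rot: [-0.0, 0.964, 0.264, -0.0]
contact_force: [-3.4, -0.1, 6.0]
width: 0.0594
gripper_force: 52.3
```

```bash
python3 -c "from h import *;raw(2)"
```

```text
25.5 Mz 0.237 F [-3.4 -0.1  6. ] yaw 2.607 eff6 0.061 w 0.0594 z 0.1036
25.55 Mz 0.022 F [-3.   1.1  6.6] yaw 2.607 eff6 0.107 w 0.0593 z 0.1036
```

Rise of 0.067; turn 0.06 more to about 0.125, hold, then release and rise.

Call:
drive_tool([
  [[0, 0, -0.02], [0, 0, 0], 5.6],
  [[0, 0, -0.02], [0, 0, 0], 5.6],
  [[0, 0, -0.02], [0, 0, 0], 5.6],
])

```text
clock: 25.92
position: [0.5909, -0.1422, 0.1036]
ee_rot: [-0.0, 0.972, 0.235, -0.0]
contact_force: [-2.3, 1.4, 6.9]
width: 0.059
gripper_force: 52.3
```

```bash
python3 -c "from h import *;raw(3)"
```

```text
25.925 Mz 0.26 F [-2.3  1.4  6.9] yaw 2.667 eff6 0.119 w 0.059 z 0.1036
25.975 Mz 0.087 F [-3.2  0.8  6.4] yaw 2.667 eff6 0.165 w 0.0592 z 0.1036
26.025 Mz 0.038 F [-3.8  0.9  5.7] yaw 2.667 eff6 0.066 w 0.0593 z 0.1036
```

Call:
drive_tool([
  [[0, 0, 0], [0, 0, 0], 5.6],
  [[0, 0, 0], [0, 0, 0], 5.6],
  [[0, 0, 0], [0, 0, 0], 8.5],
  [[0, 0, 0], [0, 0, 0], 8.5],
  [[0, 0, 0], [0, 0, 0], 8.5],
])

```text
clock: 26.65
position: [0.5918, -0.1425, 0.1028]
ee_rot: [0.0, 0.972, 0.235, 0.0]
contact_force: [0.6, 0.4, -0.4]
width: 0.0847
gripper_force: 0.0
```

Call:
drive_tool([
  [[0, 0, 0], [0, 0, 1], 8.5],
  [[0, 0, 0], [0, 0, 2], 8.5],
  [[0, 0, 0], [0, 0, 4], 8.5],
  [[0, 0, 0], [0, 0, 4], 8.5],
  [[0, 0, 0], [0, 0, 4], 8.5],
  [[0, 0, 0], [0, 0, 0], 8.5],
  [[0, 0, 0], [0, 0, 0], 8.5],
])

```text
clock: 27.52
position: [0.5911, -0.1423, 0.2528]
ee_rot: [-0.0, 0.972, 0.235, -0.0]
contact_force: [0.2, 0.6, -0.3]
width: 0.0851
gripper_force: 0.0
```

Run:
```python
from h import *
raw(1)
t=eyes.get_image("wrist")[:,:,::-1];cv2.imwrite("pics/w5.png",t)
```

```text
27.525 Mz 0.069 F [ 0.2  0.6 -0.3] yaw 2.667 eff6 -0.0 w 0.0851 z 0.2528
```

View pics/w5.png

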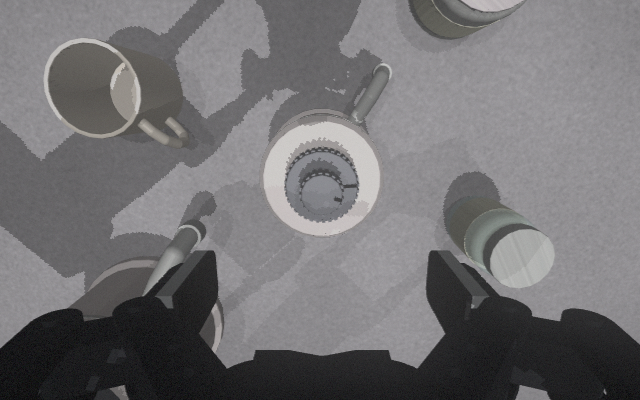

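The wrist view shows the tool clear above and the bystanders still standing. The ring tick at (350,186) is about 1.06 rad clockwise of the spout, and the knob tick at (339,199) about 1.4 rad, both as turned. I hand in.

```bash
python3 -c "from rig import job;print(job.sign_off())"
```

```text
the job is handed in; nothing more can be done
None
```

I turned the knob and then the locking ring of the smallest filter until each was snug (about 0.12 rad squeeze, judged from the torque rise), let go, and handed the job in at about 28 s with the other things undisturbed; no verdict came back.

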